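# Transfer the panel from the main to the standby supply

### The job

Change the bench panel over to the standby supply using only shut fingertips: first push the main lever (the one with the T-shaped crossbar) over to off, so that it snaps down towards the robot's side of the panel, and only then push the standby lever (the one with the ball knob) over to on, so that it snaps down towards the copper bars. Leave the flat paddle lever as it is, push gently without gripping any lever or forcing it against its stop, leave the loose things on and around the panel where they lie, and finish clear of everything.

Things in the scene. Friction and masses are not known exactly. Their poses are not given: they have to be found in the camera images.
- panel: Grey steel panel fixed flat on the bench, 260 (x) by 380 (y) by 40 mm; origin at its underside's centre. +x points away from the robot (yaw within 0.45 rad), to the edge with three copper bars (tops 58 mm above the bench). Near edge: grab rail, 66 mm above the bench. Three toggle switches stand across it at y = -100, 0, +100 mm, in any order; all levers swing along panel x.
- main_pivot (a point): Pivot of the main lever, 36 mm above the panel's top (76 mm above the bench), at the middle of the switch body; x axis = panel x = direction from off to on.
- main_tip (a point): Centre of the main lever's T-shaped crossbar, 65 mm from the pivot: a black round bar 14 mm thick and 56 mm long across the swing (along panel y) on a 10 mm steel stem. At either stop the point lies 31 mm to that side of the pivot and 57 mm above it (133 mm above the bench).
- main (a joint): Main lever: 0 = off (leaning 0.5 rad from vertical to panel -x, the robot's side), 1.0 = on (leaning 0.5 rad to panel +x, the copper bars), 0.5 = upright. Starts on. Over-centre spring, stable only at the stops: about 4 N at the tip starts it, the force falls to nothing at upright, beyond which it snaps over by itself.
- standby_pivot (a point): Pivot of the standby switch's lever; same switch body, heights and axes as the main one.
- standby_tip (a point): Centre of the standby lever's black ball knob, 24 mm in diameter, 65 mm from the pivot on a 10 mm steel stem; at the stops it lies 31 mm to the side of the pivot and 57 mm above it.
- standby (a joint): Angle of the standby lever, same meaning, spring and forces as for main: 0 = off, 1.0 = on. It starts off.
- feeder_tip (a point): Point 65 mm from the pivot on the feeder lever, a plain flat black paddle 8 mm thick, 20 mm wide (along panel y) and 72 mm long from the pivot; same switch body as the others.
- feeder (a joint): Angle of the feeder lever, same meaning and spring: 0 = off, 1.0 = on. It starts on and is to be left on.
- socket: Loose steel hex-drive socket, 26 mm in diameter and 34 mm high, standing on the panel in the gap between two switches (top 74 mm above the bench). Origin at the centre of its underside. Not to be disturbed.
- standoff: Loose brown ribbed insulator, 26 mm in diameter and 34 mm high, standing on the panel in the other gap between switches (top 74 mm above the bench). Origin at the centre of its underside. Not to be disturbed.
- pliers: Loose pliers with orange handles, 170 mm long, 18 mm high, lying on the bench beside the panel's +y edge. Origin near the joint, at bench level. Not to be disturbed.
- screwdriver: Loose screwdriver lying on the bench beside the panel's -y edge. Not to be disturbed.
- spanner: Loose steel spanner lying on the bench beyond the screwdriver. Not to be disturbed.
- tape: Loose roll of black tape, 64 mm in diameter and 19 mm high, lying on the bench beyond the panel's far edge. Not to be disturbed.
- jar: Loose jar with a white lid, 60 mm in diameter and 75 mm high, standing on the bench beyond the panel's far edge. Not to be disturbed.
- main_switch: Fixed body of the main switch, a grey block 100 (x) by 56 (y) mm, 36 mm high plus a 4 mm escutcheon (top 80 mm above the bench), with its lever on top; origin at the centre of its underside, on the panel's top (40 mm above the bench); axes as the panel's.
- standby_switch: Fixed body of the standby switch, a grey block 100 (x) by 56 (y) mm, 36 mm high plus a 4 mm escutcheon (top 80 mm above the bench), with its lever on top; origin at the centre of its underside, on the panel's top (40 mm above the bench); axes as the panel's.
- feeder_switch: Fixed body of the feeder switch, a grey block 100 (x) by 56 (y) mm, 36 mm high plus a 4 mm escutcheon (top 80 mm above the bench), with its lever on top; origin at the centre of its underside, on the panel's top (40 mm above the bench); axes as the panel's.

How it is judged (in metres and radians):
On the way, in this order (a step that is already met when the one before it is completed fails the run):
1. the main lever has snapped to off while the standby lever is still off (value of joint main below 0.08 rad and value of joint standby below 0.15 rad), for 0.2 s.
2. the standby lever has snapped to on with the main lever off (value of joint standby above 0.92 rad and value of joint main below 0.08 rad), for 0.2 s.
At the end, for the whole second after the job is handed in: The main lever rests at its off stop (below 0.08 rad), the standby lever at its on stop (above 0.92 rad), the feeder lever still at its on stop (above 0.92 rad), and every loose thing is within 25 mm of where it stood (all of step 2 and value of joint feeder above 0.92 rad and distance of each of socket, standoff, pliers, screwdriver, spanner, tape, jar from where it was at the start of the episode below 0.025 m); the robot touches nothing.
It fails at once if both supplies on: the standby lever past centre while the main lever is not off (value of joint each of standby, main above 0.5 rad).
It fails at once if the feeder lever pushed off its on stop towards centre (value of joint feeder below 0.7 rad).
It fails at once if a lever gripped, or forced with more than 35 N (contact force between the fingers and main_switch above 35 N or contact force between the fingers and standby_switch above 35 N or contact force between the fingers and feeder_switch above 35 N).
It fails at once if a loose thing shifted, lifted or carried more than 25 mm (distance of any of socket, standoff, pliers, screwdriver, spanner, tape, jar from where it was at the start of the episode above 0.025 m).
It also fails if it takes over 48 s, if anything falls off the work surface, if the arm or the gripper's body presses on something with over 40 N, if the wrist force passes 120 N, or if a joint passes its speed limit or range.

### The arm

A 6-joint arm with a two-finger parallel gripper is mounted at the origin on the work surface. World frame = base frame: x ahead of the robot, y to its left, z up, the work surface at z = 0. Lengths are in m, angles in degrees, forces in N, time in s.
With the tool pointing down it reaches from about 0.325 to 0.85 m from the base axis. Payload 15.5 kg.
Tool frame: the origin (TCP) lies at the very end of the fingers, on their centre line; the grasp point (between the pads) lies arm.grip_depth behind it (arm.grip_depth is the distance from the TCP to the grasp point, in m); z points along the fingers, y is the direction in which the jaws open and shut (so a half turn about z gives the same grasp; the last joint's range is limited). The gripper opens to 91 mm and grips with 3 to 60 N. Pads are 32 mm wide; open, the fingers measure 118 mm over their backs; the gripper's body (76 mm by 178 mm) begins 60 mm behind the grasp point.
Start: joints at [-78.008, 28.281, 77.091, -0, 74.628, -5.472], TCP at [0.188, -0.596, 0.177] pointing down, gripper open.
Joint ranges: [-166.48, 166.48], [-47.26, 123.95], [12.59, 153.08], [-70.14, 250.14], [6.76, 159.57], [-176.63, 176.63]. Speed limits (degrees/s): [108.29, 108.29, 147.25, 172.46, 172.46, 172.46].

### API

Orientations are given as a 3x3 rotation matrix whose columns are the frame's x, y, z axes.
In Python, from rig import arm gives the robot as it stands. Calls block until the motion is done:
- arm.move_to(position, orientation): joint-space move of the TCP to a pose.
- arm.move_l(position, orientation=None, feed=0.15): straight line of the TCP; orientation=None keeps the orientation; feed is the mean speed in m/s.
- arm.move_joints(angles): joint-space move.
- arm.grip(opening): finger opening in m; the grip force is fixed at half the most; returns when the fingers have stopped.
- arm.sleep(seconds).
- arm.solve_ik(position, orientation): joint angles nearest the present ones, or None.
- arm.snapshot(name): name is "side" or "top"; returns the picture (384x512x3 uint8, red, green, blue); there is no depth.
- arm.get_calibration(name): a dict with "intrinsics" (3x3 intrinsics, pixels), "cam_to_world" (4x4, takes a point from camera to world coordinates). Camera axes: x right, y down, z forward; pixel columns grow to the right and rows downward; lengths in m; the calibration is good to about 2 mm. A picture is of the moment at which its call begins. get_calibration takes no time and is no camera call.
A pose or a line that the arm cannot do raises arm.Unreachable and nothing moves.
- arm.sign_off(): hands the job in, once; it reports no verdict.
Readings, each from a call of its own:
- arm.current_t(): time.
- arm.current_joint_positions(): joint angles.
- arm.current_dq(): joint speeds.
- arm.current_tau(): joint torques, N m.
- arm.current_ee_pos(): TCP position.
- arm.current_tool_rot(): TCP orientation.
- arm.current_force(): force on the tool from outside, world axes, zero at the start.
- arm.current_torque(): the same for the moment, N m.
- arm.current_width(): finger opening in m.
Only numpy, scipy, OpenCV 4.12 (cv2) and the standard library are available. Lean on these libraries where they do the work, as an engineer would, in place of code of your own. Each camera call takes 0.05 s, during which the arm holds its last target.

## Working session

There is one attempt and no reset: what is moved stays moved. The work goes in short steps, each a Python script; the robot and the scene stay as the last script left them, time stands still between calls to the robot, and variables do not carry over. Pictures are saved under pics/ and viewed, and the job is handed in when it is done.

```bash
mkdir -p pics
python3 - <<'E'
from rig import arm
import cv2,numpy as np
for n in("side","top"):
    im=arm.snapshot(n); cv2.imwrite(f"pics/{n}0.png",im[:,:,::-1])
    c=arm.get_calibration(n); print(n,np.round(c["intrinsics"],1).tolist(),np.round(c["cam_to_world"],4).tolist())
print(arm.current_t(),arm.grip_depth,arm.current_width())
print(arm.current_tool_rot())
E
```

```text
side [[368.9, 0.0, 250.9], [0.0, 368.9, 192.2], [0.0, 0.0, 1.0]] [[-0.9858, -0.1072, 0.129, 0.4748], [-0.1672, 0.6883, -0.7059, 0.7958], [-0.0131, -0.7175, -0.6964, 0.8892], [0.0, 0.0, 0.0, 1.0]]
top [[399.2, 0.0, 255.9], [0.0, 399.2, 194.3], [0.0, 0.0, 1.0]] [[-0.012, -0.9877, 0.1558, 0.4791], [-0.9999, 0.0124, 0.0019, 0.0386], [-0.0038, -0.1558, -0.9878, 1.0374], [0.0, 0.0, 0.0, 1.0]]
0.1 0.0188 0.09096387385065846
[[ 9.53905663e-01  3.00106559e-01 -1.96113381e-04]
 [ 3.00106597e-01 -9.53905106e-01  1.03864495e-03]
 [ 1.24630607e-04 -1.04962422e-03 -9.99999441e-01]]
```

View pics/side0.png

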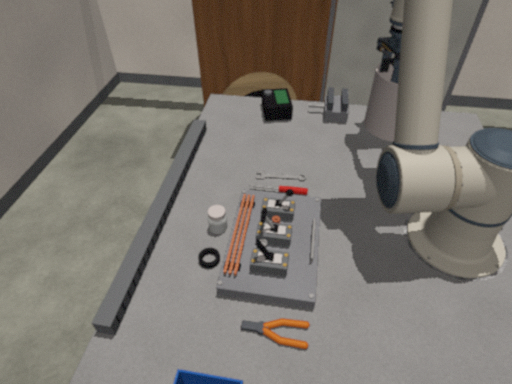

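View pics/top0.png

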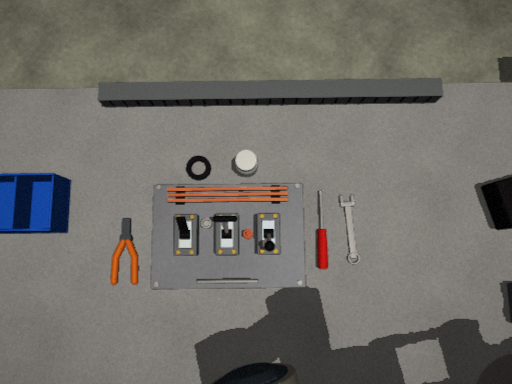

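Run:
```python
import cv2
a=cv2.imread("pics/top0.png")[172:297,143:313]; cv2.imwrite("pics/topc.png",cv2.resize(a,None,fx=4.7,fy=4.7,interpolation=cv2.INTER_CUBIC))
a=cv2.imread("pics/side0.png")[180:305,210:330]; cv2.imwrite("pics/sidec.png",cv2.resize(a,None,fx=4.7,fy=4.7,interpolation=cv2.INTER_CUBIC))
```

```text
(no output)
```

View pics/topc.png

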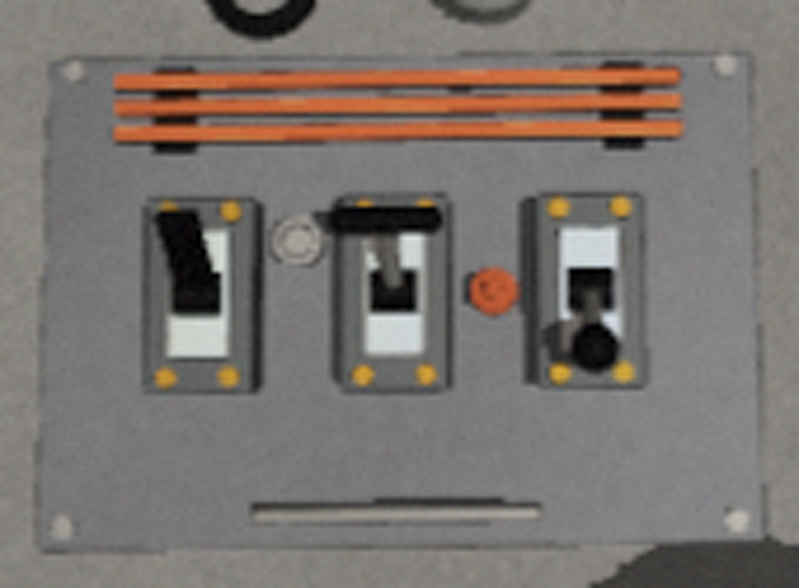

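View pics/sidec.png

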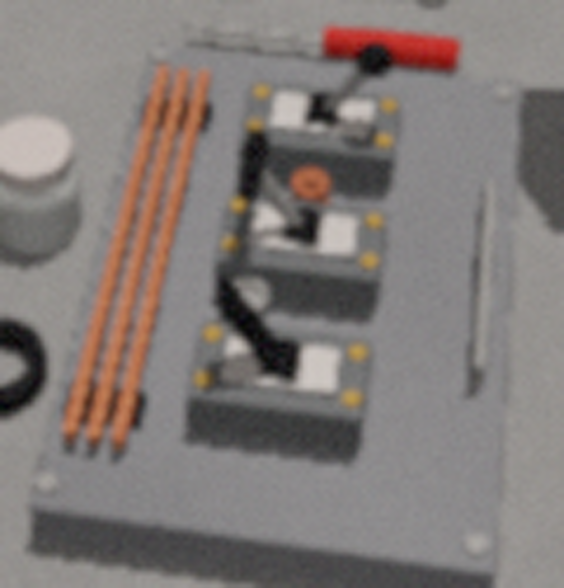

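```bash
cat > h.py <<'E'
from rig import arm
import numpy as np
def ray(n,u,v,z):
    c=arm.get_calibration(n);K=np.array(c["intrinsics"]);T=np.array(c["cam_to_world"])
    d=T[:3,:3]@np.linalg.solve(K,[u,v,1]);o=T[:3,3]
    return o+d*(z-o[2])/d[2]
def top(cx,cy,z): return ray("top",143+(cx+.5)/4.7-.5,172+(cy+.5)/4.7-.5,z)
def side(cx,cy,z): return ray("side",210+(cx+.5)/4.7-.5,180+(cy+.5)/4.7-.5,z)
E
python3 - <<'E'
from h import *
np.set_printoptions(precision=4,suppress=True)
S=dict(feeder=[(170,210),(231,211),(166,377),(229,377)],main=[(365,206),(427,206),(362,375),(427,375)],standby=[(558,207),(621,207),(559,373),(624,372)])
C={}
for k,p in S.items():
    C[k]=np.mean([top(*q,.078) for q in p],0); print(k,C[k])
SS=dict(feeder=[(213,332),(202,377),(357,352),(351,398)],main=[(239,203),(229,242),(374,219),(369,260)],standby=[(262,91),(254,125),(390,104),(384,139)])
for k,p in SS.items(): print("side",k,np.mean([side(*q,.078) for q in p],0))
d=C['feeder']-C['standby'];print("yaw",np.degrees(np.arctan2(-d[0],d[1])),np.linalg.norm(d))
P=[top(*q,.04) for q in[(53,58),(748,55),(763,540),(40,547)]];print(np.array(P),np.mean(P,0))
e=P[0]-P[1];print(np.degrees(np.arctan2(-e[0],e[1])));e=P[3]-P[2];print(np.degrees(np.arctan2(-e[0],e[1])))
print("bar",top(331,218,.133),top(440,218,.133),"ball",top(595,347,.133),side(374,58,.133))
print("bar side",side(256,152,.133))
print("socket",top(298,240,.074),"standoff",top(493,291,.074), "paddle",top(180,215,.139),side(228,290,.139))
E
```

```text
feeder [0.5362 0.2117 0.078 ]
main [0.5366 0.1116 0.078 ]
standby [0.5358 0.012  0.078 ]
side feeder [0.5349 0.2114 0.078 ]
side main [0.5347 0.1112 0.078 ]
side standby [0.5341 0.0115 0.078 ]
yaw -0.11681831193119407 0.19965044219686834
[[ 0.6662  0.2995  0.04  ]
 [ 0.6631 -0.0762  0.04  ]
 [ 0.4072 -0.0764  0.04  ]
 [ 0.408   0.2991  0.04  ]] [0.5361 0.1115 0.04  ]
-0.4757540797750697
-0.12900566518478865
bar [0.5684 0.1384 0.133 ] [0.5677 0.0857 0.133 ] ball [0.5049 0.0118 0.133 ] [0.5037 0.0108 0.133 ]
bar side [0.5653 0.1015 0.133 ]
socket [0.5631 0.1619 0.074 ] standoff [0.5357 0.0618 0.074 ] paddle [0.5701 0.2104 0.139 ] [0.5651 0.2109 0.139 ]
```

Run:
```python
from h import *
import cv2
R=np.array([[1,0,0],[0,-1,0],[0,0,-1.]])
p=arm.current_ee_pos(); arm.move_l([p[0],p[1],.30]); arm.grip(0.0)
arm.move_to([.612,.1115,.28],R); arm.move_l([.612,.1115,.122],feed=.12)
print(arm.current_t(),arm.current_ee_pos(),arm.current_width(),arm.current_force())
for n in("side","top"): cv2.imwrite(f"pics/{n}1.png",cv2.resize(arm.snapshot(n)[150:310,130:340,::-1],None,fx=3.5,fy=3.5,interpolation=cv2.INTER_CUBIC))
```

```text
6.8083 [0.61242954 0.11154365 0.1226711 ] 0.0004610870863427293 [ 0.09160986 -0.46645503  0.42767094]
```

View pics/side1.png

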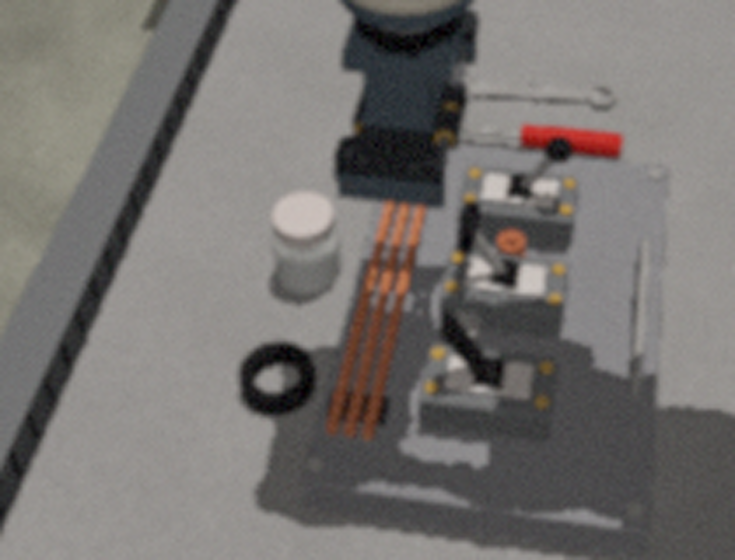

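View pics/top1.png

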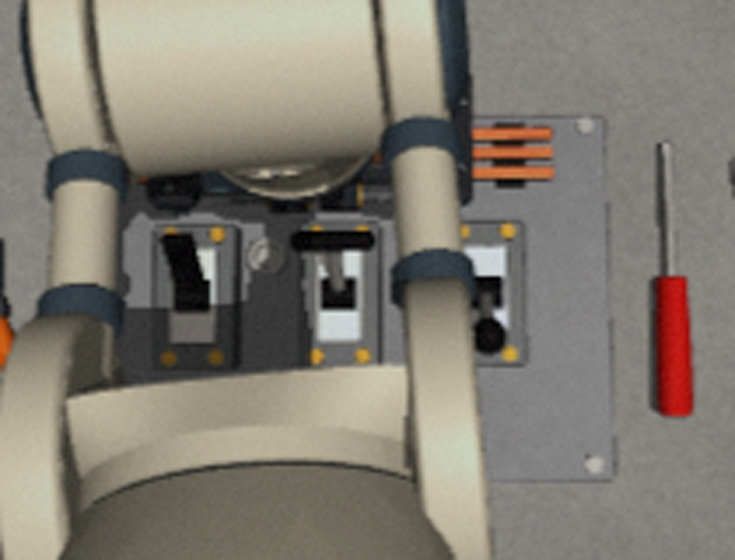

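Run:
```python
from h import *
import cv2
im=arm.snapshot("side")
c=arm.get_calibration("side");K=c["intrinsics"];T=np.linalg.inv(c["cam_to_world"])
def pj(p):
    q=K@(T[:3,:3]@p+T[:3,3]); return q[:2]/q[2]
p=arm.current_ee_pos()
for dx in(-.038,-.016,0,.016,.038):
  for dz in(0,.019,.079): print(dx,dz,pj(p+[dx,0,dz]).round(1), ((pj(p+[dx,0,dz])-[220,140])*6.).round())
cv2.imwrite("pics/side2.png",cv2.resize(im[140:240,220:340,::-1],None,fx=6,fy=6,interpolation=cv2.INTER_CUBIC))
```

```text
-0.038 0 [260.3 216.7] [242. 460.]
-0.038 0.019 [260.4 212.1] [242. 433.]
-0.038 0.079 [260.5 196.7] [243. 340.]
-0.016 0 [252.5 215.8] [195. 455.]
-0.016 0.019 [252.5 211.2] [195. 427.]
-0.016 0.079 [252.3 195.8] [194. 335.]
0 0 [246.9 215.2] [162. 451.]
0 0.019 [246.8 210.6] [161. 423.]
0 0.079 [246.3 195.1] [158. 331.]
0.016 0 [241.3 214.5] [128. 447.]
0.016 0.019 [241.1 209.9] [127. 419.]
0.016 0.079 [240.4 194.5] [122. 327.]
0.038 0 [233.6 213.6] [ 82. 442.]
0.038 0.019 [233.3 209. ] [ 80. 414.]
0.038 0.079 [232.3 193.6] [ 74. 322.]
```

View pics/side2.png

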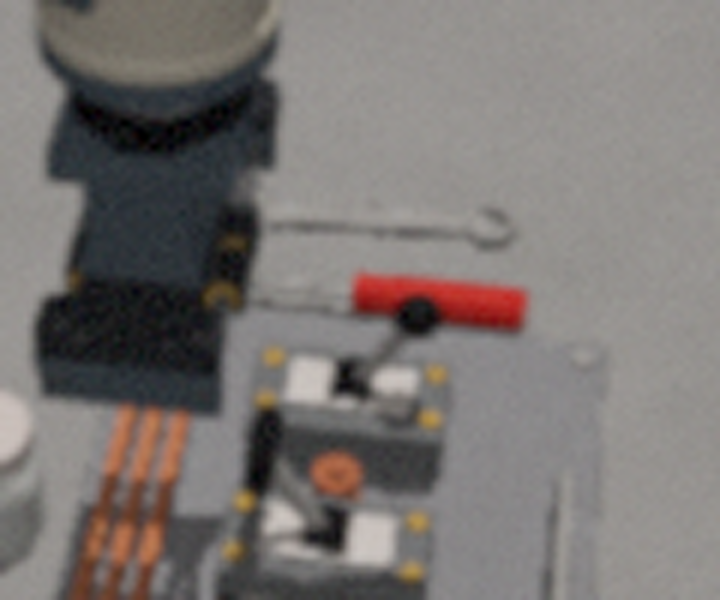

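Run:
```python
from h import *
import cv2
c=arm.get_calibration("side");K=c["intrinsics"];T=np.linalg.inv(c["cam_to_world"])
def pj(p):
    q=K@(T[:3,:3]@p+T[:3,3]); return ((q[:2]/q[2]-[220,140])*6).round()
p=arm.current_ee_pos()
for dx in(-.038,.038):
  for dy in(-.089,.089): print(dx,dy,pj(p+[dx,dy,.079]),pj(p+[dx,dy,.11]))
for dy in (-.0135,.0135): print(pj(p+[-.016,dy,0]),pj(p+[.016,dy,0]))
print(arm.current_tool_rot().round(3),arm.current_width(),arm.current_joint_positions())
im=arm.snapshot("top")
cv2.imwrite("pics/top2.png",cv2.resize(im[160:260,180:300,::-1],None,fx=6,fy=6,interpolation=cv2.INTER_CUBIC))
```

```text
-0.038 -0.089 [271. 208.] [272. 157.]
-0.038 0.089 [211. 491.] [210. 440.]
0.038 -0.089 [112. 192.] [109. 141.]
0.038 0.089 [ 30. 469.] [ 26. 418.]
[200. 434.] [133. 426.]
[190. 476.] [123. 468.]
[[ 1.    -0.     0.001]
 [-0.    -1.     0.   ]
 [ 0.001 -0.    -1.   ]] 0.0004563823932009854 [4.82763694e+00 3.11109166e+01 8.12136425e+01 8.71185744e-04
 6.76262489e+01 9.48294553e+01]
```

View pics/top2.png

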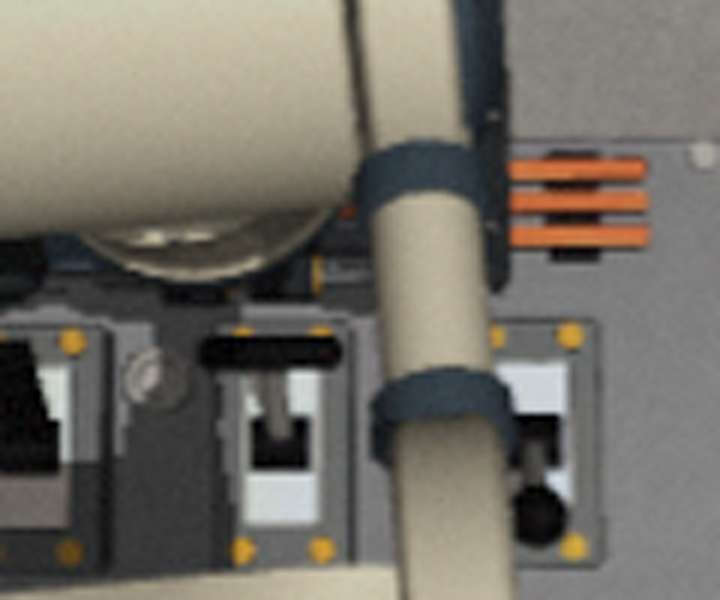

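Run:
```python
from h import *
import cv2
R2=np.array([[0,1,0],[1,0,0],[0,0,-1.]])
arm.move_l([.612,.1115,.2],feed=.2); arm.move_to([.612,.1115,.2],R2)
im=arm.snapshot("side").copy()
c=arm.get_calibration("side");K=c["intrinsics"];T=np.linalg.inv(c["cam_to_world"])
q=K@(T[:3,:3]@arm.current_ee_pos()+T[:3,3]); print(((q[:2]/q[2]-[180,100])*5).round(),arm.current_t())
cv2.imwrite("pics/side3.png",cv2.resize(im[100:220,180:330,::-1],None,fx=5,fy=5,interpolation=cv2.INTER_CUBIC))
```

```text
[332. 478.] 9.0583
```

View pics/side3.png

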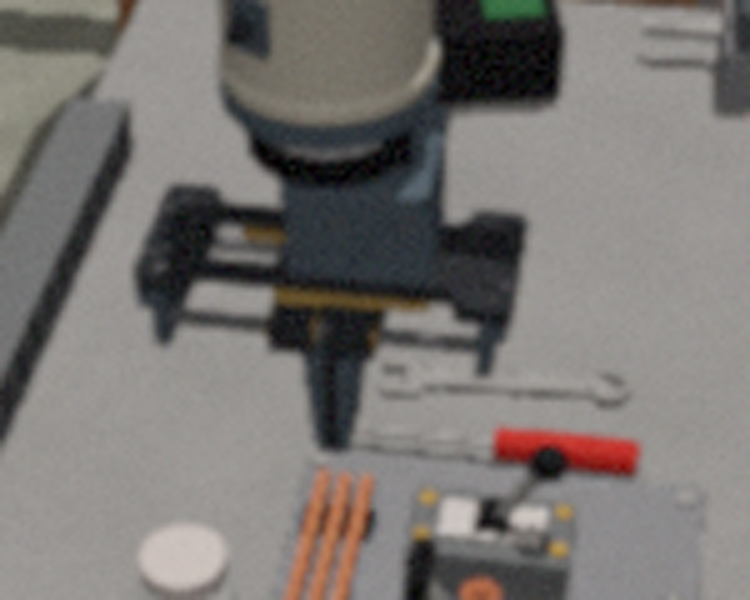

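Run:
```python
from h import *
import cv2
R2=np.array([[0,1,0],[1,0,0],[0,0,-1.]])
arm.move_to([.55,-.38,.25],R2)
print(arm.current_ee_pos(),arm.current_t())
W=[]
for n in("side","top"):
    im=arm.snapshot(n).copy()
    c=arm.get_calibration(n);K=c["intrinsics"];T=np.linalg.inv(c["cam_to_world"])
    q=K@(T[:3,:3]@arm.current_ee_pos()+T[:3,3]); q=(q[:2]/q[2]); u,v=q.round().astype(int)
    x0,y0=max(u-70,0),max(v-60,0)
    print(n,q,((q-[x0,y0])*5).round(),x0,y0)
    cv2.imwrite(f"pics/{n}4.png",cv2.resize(im[y0:y0+115,x0:x0+140,::-1],None,fx=5,fy=5,interpolation=cv2.INTER_CUBIC))
```

```text
[ 0.55052408 -0.37892126  0.24991075] 10.8667
side [288.23881546  89.41132017] [351. 302.] 218 29
top [468.48233666 218.01843556] [352. 300.] 398 158
```

View pics/side4.png

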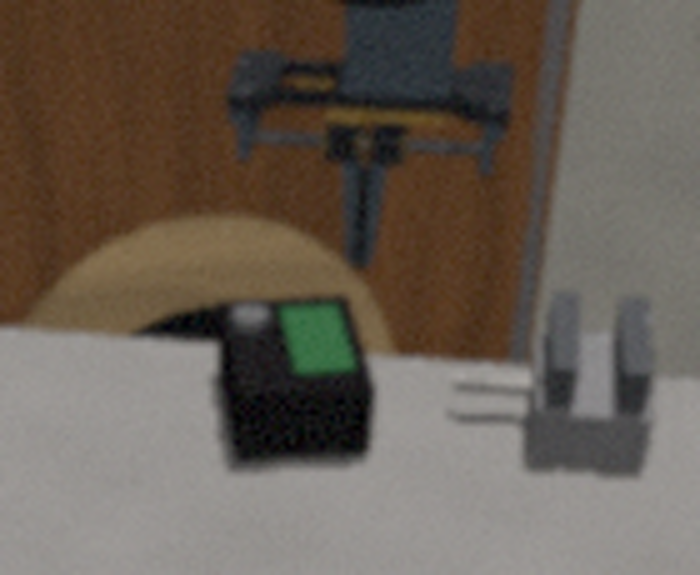

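View pics/top4.png

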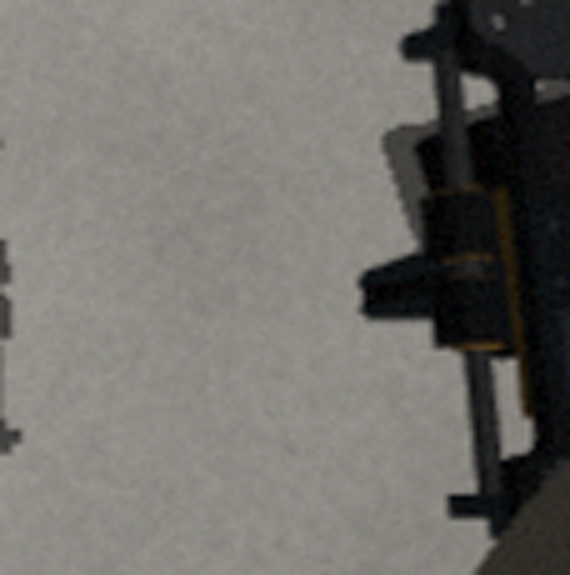

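Run:
```python
from h import *
def rr(n,u,v):
    a=ray(n,u,v,1.);b=ray(n,u,v,0.);d=b-a;return a,d/np.linalg.norm(d)
f=lambda cx,x0:x0+(cx+.5)/5-.5
def tri(s,t):
    rays=[rr("side",f(s[0],218),f(s[1],29)),rr("top",f(t[0],398),f(t[1],158))]
    A=sum(np.eye(3)-np.outer(d,d) for a,d in rays);b=sum((np.eye(3)-np.outer(d,d))@a for a,d in rays)
    p=np.linalg.solve(A,b);return p.round(4),[round(np.linalg.norm(np.cross(p-a,d)),4) for a,d in rays]
print("tip near-edge",tri((358,267),(361,295)))
print("left foot(+x)",tri((242,158),(403,45)))
print("right foot(-x)",tri((486,172),(450,507)))
print("block corners",tri((330,160),(440,190)),tri((400,160),(440,345)))
```

```text
tip near-edge (array([ 0.5488, -0.3622,  0.2867]), [np.float64(0.001), np.float64(0.001)])
left foot(+x) (array([ 0.6266, -0.3416,  0.3675]), [np.float64(0.0013), np.float64(0.0013)])
right foot(-x) (array([ 0.4707, -0.3415,  0.3679]), [np.float64(0.0009), np.float64(0.0009)])
block corners (array([ 0.5735, -0.3496,  0.3663]), [np.float64(0.0042), np.float64(0.0042)]) (array([ 0.5245, -0.341 ,  0.3726]), [np.float64(0.0002), np.float64(0.0002)])
```

The shut fingertips triangulate about 37 mm above the reported TCP, and both cameras agree on this. The lateral position is right. I'll lower the tool in stages and check the height by camera.

```bash
cat >> h.py <<'E'
import cv2
R2=np.array([[0,1,0],[1,0,0],[0,0,-1.]])
def pj(n,p):
    c=arm.get_calibration(n);T=np.linalg.inv(c["cam_to_world"])
    q=c["intrinsics"]@(T[:3,:3]@np.asarray(p)+T[:3,3]); return q[:2]/q[2]
def shot(name,n="side",x0=200,y0=150,w=130,h=100,f=6):
    im=arm.snapshot(n)[y0:y0+h,x0:x0+w,::-1]
    cv2.imwrite(f"pics/{name}.png",cv2.resize(im,None,fx=f,fy=f,interpolation=cv2.INTER_CUBIC))
    p=arm.current_ee_pos()
    for dz in(0,.037): print(name,"near edge pred dz",dz,((pj(n,p+[0,.016,dz])-[x0,y0])*f).round())
    print("t",arm.current_t(),"p",p.round(4),"F",arm.current_force().round(2))
E
python3 - <<'E'
from h import *
arm.move_to([.612,.1115,.2],R2); arm.move_l([.612,.1115,.095],feed=.12)
shot("s5")
E
```

```text
s5 near edge pred dz 0 [276. 454.]
s5 near edge pred dz 0.037 [274. 401.]
t 13.85 p [0.6126 0.1115 0.0958] F [-0.86 -0.02  0.64]
```

View pics/s5.png

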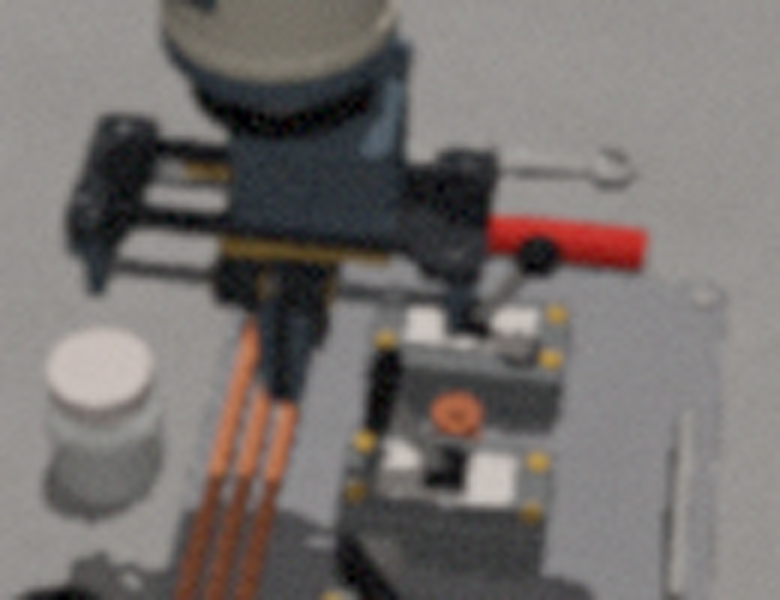

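Run:
```python
from h import *
arm.move_l([.612,.1115,.083],feed=.08)
F0=arm.current_force()
for x in np.arange(.596,.547,-.006):
    arm.move_l([x,.1115,.083],feed=.05)
    f=arm.current_force()-F0; print(round(x,3),arm.current_ee_pos().round(4)[0],f.round(1),round(arm.current_t(),2))
    if abs(f[0])>12 or abs(f[2])>12: print("STOP");break
shot("s6")
```

```text
0.596 0.5959 [-0.8  1.   1.4] 14.62
0.59 0.5897 [-0.9  0.9  0.1] 14.88
0.584 0.5845 [ 3.6 -0.4  0.6] 15.15
0.578 0.5795 [6.6 0.4 6.4] 15.42
0.572 0.5725 [ 3.4 -0.6  4.1] 15.68
0.566 0.5656 [1.6 0.6 1.6] 15.95
0.56 0.5592 [-0.6 -0.3  0. ] 16.22
0.554 0.5533 [-0.1 -0.7 -0.1] 16.48
0.548 0.5476 [-0.8  0.2 -0.7] 16.75
s6 near edge pred dz 0 [412. 488.]
s6 near edge pred dz 0.037 [414. 436.]
t 16.8 p [0.5479 0.1115 0.0831] F [-0.43 -0.6   0.45]
```

View pics/s6.png

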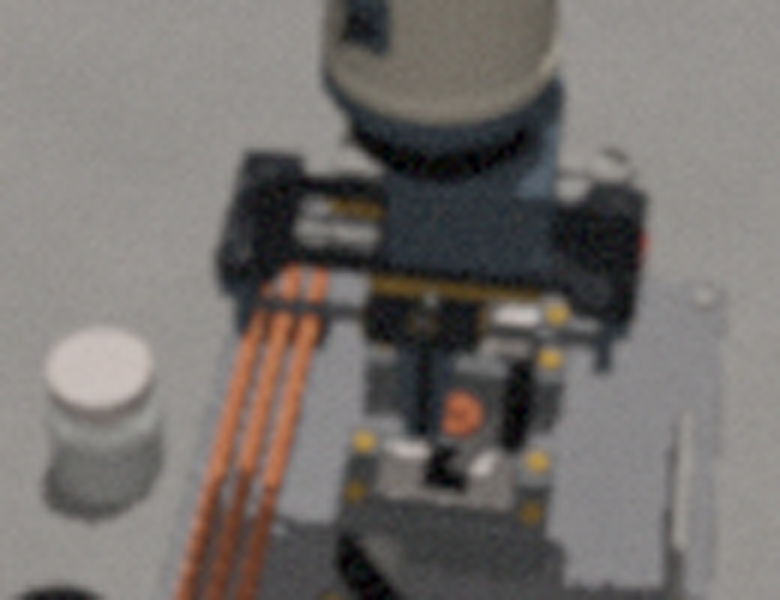

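Run:
```python
from h import *
arm.move_l([.56,.1115,.083],feed=.1); arm.move_l([.56,.1115,.19],feed=.15)
arm.move_l([.460,.0115,.19],feed=.15); arm.move_l([.460,.0115,.083],feed=.12)
shot("s7"); shot("t7",n="top",x0=160,y0=170,w=130,h=100)
```

```text
s7 near edge pred dz 0 [613. 355.]
s7 near edge pred dz 0.037 [619. 303.]
t 20.1167 p [0.4605 0.0115 0.0836] F [ 0.51 -0.46  0.63]
t7 near edge pred dz 0 [614. 571.]
t7 near edge pred dz 0.037 [615. 573.]
t 20.1667 p [0.4605 0.0115 0.0836] F [-0.57 -0.21 -0.34]
```

View pics/s7.png

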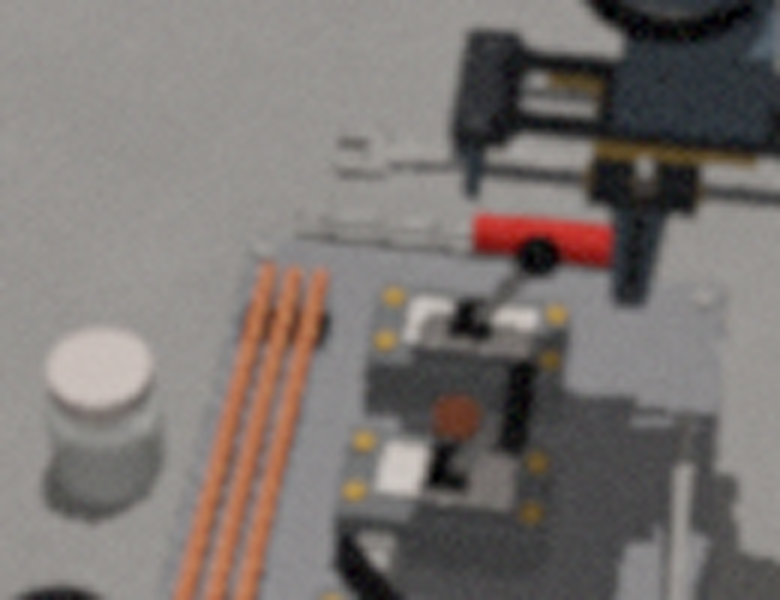

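View pics/t7.png

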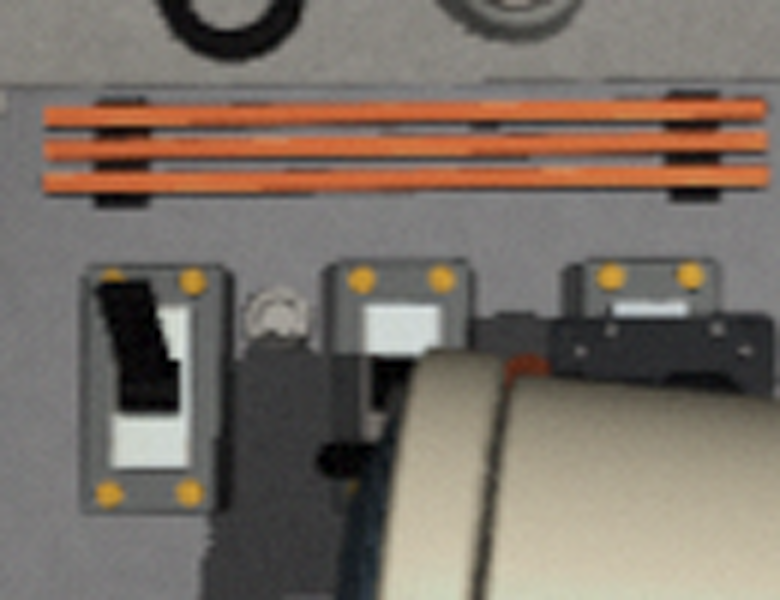

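Main is at off: the crossbar shows at the robot-side stop in both views. Next I push standby.

Run:
```python
from h import *
F0=arm.current_force()
for x in np.arange(.470,.519,.006):
    arm.move_l([x,.0115,.083],feed=.05)
    f=arm.current_force()-F0; print(round(x,3),arm.current_ee_pos().round(4)[0],f.round(1),round(arm.current_t(),2))
    if abs(f[0])>12 or abs(f[2])>12: print("STOP");break
shot("s8")
```

```text
0.47 0.4705 [0.2 0.7 0.2] 20.52
0.476 0.4763 [0.5 0.1 0.5] 20.78
0.482 0.4823 [ 0.6  0.4 -0.1] 21.05
0.488 0.4869 [-6.6 -0.1  4.8] 21.32
0.494 0.4933 [-5.7  0.7  5.4] 21.58
0.5 0.4999 [-2.2  0.7  1.1] 21.85
0.506 0.5063 [0.3 0.2 1.2] 22.12
0.512 0.5126 [ 0.6  0.6 -0.2] 22.38
0.518 0.5185 [ 0.1  0.7 -0.3] 22.65
s8 near edge pred dz 0 [497. 343.]
s8 near edge pred dz 0.037 [501. 291.]
t 22.7 p [0.5182 0.0115 0.083 ] F [-0.46 -0.48 -0.16]
```

View pics/s8.png

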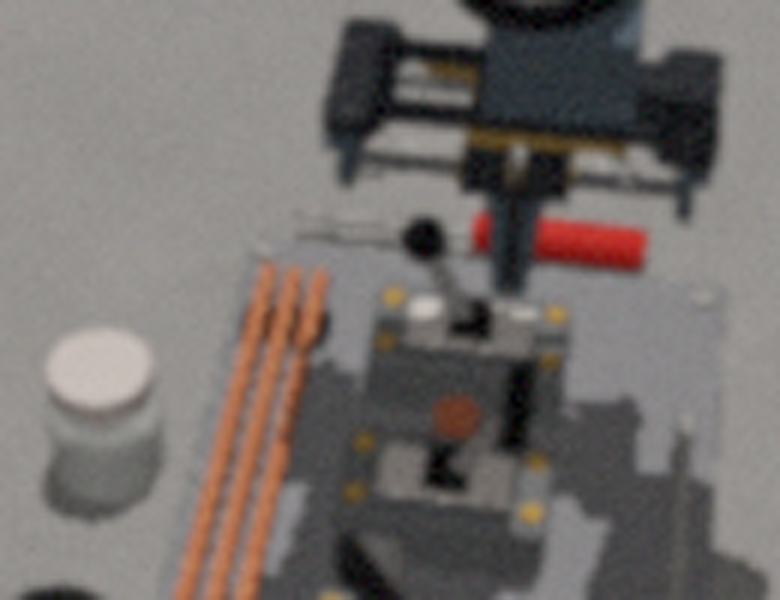

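Standby has snapped to on: the ball is at (425,238), on the copper-bar side. I'll retreat and check.

Run:
```python
from h import *
arm.move_l([.49,.0115,.083],feed=.1); arm.move_l([.49,.0115,.28],feed=.2)
arm.move_to([.30,-.35,.30],R2)
shot("t9",n="top",x0=100,y0=140,w=270,h=170,f=2.9)
shot("s9")
np.set_printoptions(precision=4,suppress=True)
```

```text
t9 near edge pred dz 0 [1075.  631.]
t9 near edge pred dz 0.037 [1110.  647.]
t 25.8333 p [ 0.3006 -0.3494  0.2999] F [-0.31 -0.71 -0.04]
s9 near edge pred dz 0 [ 993. -374.]
s9 near edge pred dz 0.037 [1007. -438.]
t 25.8833 p [ 0.3007 -0.3494  0.3   ] F [ 0.21 -0.7   0.55]
```

View pics/t9.png

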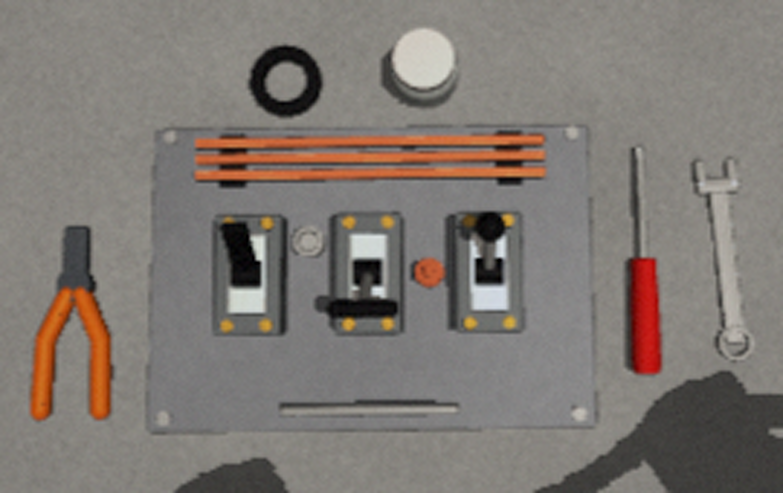

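View pics/s9.png

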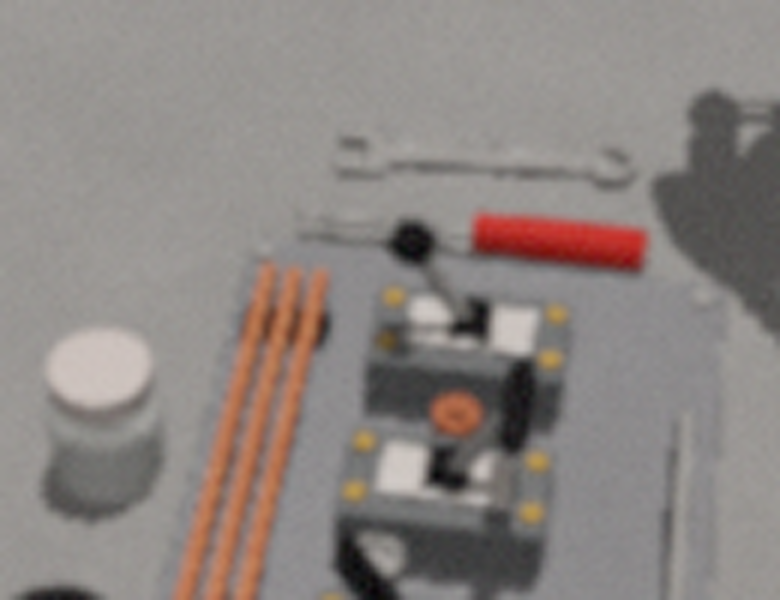

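Run:
```python
from h import *
g=lambda a,b:ray("top",100+(a+.5)/2.9-.5,140+(b+.5)/2.9-.5,.133)
print("ball",g(490,226),"bar",g(363,307)); s=lambda a,b:ray("side",200+(a+.5)/6-.5,150+(b+.5)/6-.5,.133)
print("side ball",s(412,240),"bar",s(519,405))
arm.sign_off()
```

```text
ball [0.56769186 0.01205067 0.133     ] bar [0.50591688 0.11157108 0.133     ]
side ball [0.56584719 0.01029555 0.133     ] bar [0.50283219 0.11109964 0.133     ]
the job is handed in; nothing more can be done
```

The panel is changed over and the job is handed in at about 26 s. With shut fingertips I pushed main over to off first, then standby over to on. I stopped just past centre each time, so both levers snapped over by themselves. The largest change in the force readings, taken every 6 mm of travel, was about 7 N along the push.

**Last checks**
- **Levers:** in both camera views the crossbar measures at x ≈ 0.503–0.506, against 0.5045 expected for off. The ball measures at x ≈ 0.566–0.568, against 0.5665 expected for on. The feeder still leans to on in the last top view.
- **Loose things:** the last pictures show all of them where they were. I judged this by eye and did not measure it.
- **Arm:** it finished clear, at about (0.30, -0.35, 0.30), with wrist force readings below 1 N.

**What disagreed:** both cameras put the real fingertips about 37 mm above the reported TCP when shut. I allowed for this by commanding the pushes 37 mm lower, and the fingers met the levers about where expected after that.

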